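# Snap the carving gouge back into its clip rack

## Robot

A 6-joint arm with a two-finger parallel gripper is mounted at the origin on the work surface. World frame = base frame: x ahead of the robot, y to its left, z up, the work surface at z = 0. Lengths are in mm, angles in rad, forces in N, time in s.
With the tool pointing down it reaches from about 275 to 825 mm from the base axis. Payload 4.9 kg.
Tool frame: the origin (TCP) lies at the very end of the fingers, on their centre line; the grasp point (between the pads) lies bot.hold_point_z behind it (bot.hold_point_z is the distance from the TCP to the grasp point, in mm); x points along the fingers, y is the direction in which the jaws open and shut, and the axes are right-handed (so a half turn about x gives the same grasp; the last joint's range is limited). The gripper opens to 85 mm and grips with 20 to 120 N. Pads are 22 mm wide; open, the fingers measure 114 mm over their backs; the gripper's body (76 mm by 85 mm) begins 54 mm behind the grasp point. The pads swing forward as they close: fully open they stand 13 mm farther back than shut.
Start: joints at [-1.256, 0.326, -0.193, 1.052, 0, 1.437], TCP at [238.65, -495.545, 231.281] pointing down, gripper open.
Joint ranges: [-2.65, 2.65], [-0.97, 1.79], [-1.3, 1.35], [-1.93, 2.1], [-1.47, 1.37], [-3.14, 3.14]. Speed limits (rad/s): [2.57, 2.57, 3.14, 3.14, 3.14, 3.14].

## Interface

Orientations are given as a 3x3 rotation matrix whose columns are the frame's x, y, z axes.
In Python, from workcell import bot, viewer gives the robot as it stands. The module is installed in compiled form; this text tells all that it offers.
- The arm moves only by the tool apply_moves, never from a script. Its argument "steps" is a list of rows, each a list of 3 entries, a list of its own where there are three numbers: the shift along the tool's x, y, z normalised to -1 to 1, where 1 is 25 cm, then the turn, a rotation vector about the tool's x, y, z normalised to -1 to 1, where 1 is 90 degrees, then the opening, from 0 (shut) to 1 (fully open). A call has 1 to 10 rows; each row shifts and turns the pose as measured when the row begins, along the tool's axes as they then stand; what a row does not reach is not made up. A row lasts 1/8 s, in which the tool goes at most 62.5 mm and 10.7 degrees, less where a joint would pass 70% of its speed; a pose out of reach is approached as far as the arm can. A call with a number of a shift or a turn outside -1 to 1 is refused whole. A call with a gripper value outside its range is refused whole. The fingers move at their own pace and stop on an object; "grip_force" is the grip in N (left out, the last holds). Time passes only in rows, so rows that do not move let the fingers close. It gives the time, the measured TCP pose, the force and the opening at its end, in the units of the state.
- bot.get_obs(): the state, without advancing time (a new reading comes with each control period).
- viewer.snapshot(name): name is "scene" or "top" or "wrist"; returns a dict with "image" (480x640x3 uint8, blue, green, red), "depth" (480x640 float32, mm along the optical axis (not along the pixel's ray), 0 where there is no reading), "fx", "fy", "cx", "cy" (pixels), "camera_from_world" (4x4, takes a point from world to camera coordinates). Camera axes: x right, y down, z forward; pixel columns grow to the right and rows downward; lengths in mm; the calibration is good to about 2 mm. A picture is of the moment at which its call begins.
- bot.close_job(): hands the job in, once; it reports no verdict.
Trained networks look in a picture, given as the dict that the camera call returned (one of the last four; its "shot" number tells which), for a name from the list of things; names that differ only in an ending like _2 or _b are one class to them, and where a whole thing is asked for, a point or a joint stands for the part that bears it (a point fixed in the world has none). Each returns a list of dicts, best first, with "p" (0 to 1); they miss things now and then, are a little off and sometimes report something else, mostly with a low value. They report only what shows in the picture. A call takes as long as a camera call. They do not tell look-alikes from the thing itself.
- viewer.spot_in(picture, name): "at" ([x, y, z] in mm, in the coordinates of the camera as it stood for that picture, good to about 4 mm: the middle of the surface that is visible of it).
The state is a dict: "time_s": time; "joint_positions": joint angles; "joint_velocities": joint speeds; "tau": joint torques, N m; "eef_pos": TCP position; "ee_rot": TCP orientation; "contact_force": force on the tool from outside, world axes, zero at the start; "wrist_torque": the same for the moment, N m; "opening": finger opening in mm.
Only numpy, scipy, OpenCV 4.12 (cv2) and the standard library are available. Lean on these libraries where they do the work, as an engineer would, in place of code of your own. Each camera call takes 0.05 s, during which the arm holds its last target. There are 200 camera calls.

## Task

Put the wood-handled gouge with the red collars away: lay its shaft, centred, across the vacant pair of yellow spring clips and press it straight down until both clips snap over the wooden shaft and it lies fully home, then stop pushing, since leaning hard on it damages the rack, and let go. It may point either way. Leave the blue-collared chisel where it lies.

Things in the scene. Friction and masses are not known exactly. Their poses are not given: they have to be found in the camera images.
- gouge: Loose gouge on the bench, 110 g. Round pale-wood shaft 22 mm thick, 130 mm long, between two red hexagonal collars (26 mm across flats, 14 mm long, centred 72 mm either side of the origin), then ferrule and grooved steel blade to x = 161 mm. Origin: on the axis, mid-shaft, 13 mm above the bench as it lies; x along the tool to the blade. Grip mid-shaft, across it: the clips take the shaft either side.
- rack: Vacant rack, fixed: dark wood board 150 x 84 x 12 mm with two yellow spring clips opening upwards, at x = -38 and +38 mm, each 16 mm long, 75 mm high, mouth 38 mm wide; between them fingers may go down to the board's top. Origin: centre of the underside, on the bench; x through both clips, z up. A like rack beside it, left or right, already holds a tool with green collars and stays so.
- home (a point): Point where the gouge's origin belongs: midway between the vacant rack's clips, 46 mm above the bench; same axes as the rack. The shaft meets the round lips when its axis is 18 mm above home, passes a resistance peak of 10 to 15 N (both clips together) about 14 mm above, then rests on rubber saddles at home (8 N per mm beyond), held down by the lips. Let go up to 5 mm above home, it is drawn down.
- chisel: Bystander, loose on the bench: same sizes and frame as the gouge (origin on the axis at mid-shaft, x to the blade) but with blue collars and a flat blade to x = 165 mm. To be left alone.
There are look-alikes about, which are no part of the job. Leave any purple or turquoise look-alike of the rack alone.

How it is judged (in metres and radians):
At the end, for the whole second after the job is handed in: The gouge lies snapped home in both clips of the vacant rack, at rest: its origin within 15 mm of the rack's middle along the rack, 6 mm across it and 5 mm of the home height of 46 mm, its axis within 8 degrees of the rack's (either way round); the chisel within 30 mm of where it lay (x of gouge in the frame of rack between -0.015 and 0.015 m and y of gouge in the frame of rack between -0.006 and 0.006 m and z of gouge in the frame of rack between 0.041 and 0.051 m and angle between the x axis of gouge and the x axis of rack, either way round below 0.14 rad and linear speed of gouge below 0.02 m/s and distance of chisel from where it was at the start of the episode below 0.03 m); the robot touches nothing.
It fails at once if the gouge is pressed against the rack with more than 80 N (contact force between gouge and rack above 80 N).
It fails at once if the blue-collared chisel is moved more than 30 mm (distance of chisel from where it was at the start of the episode above 0.03 m).
It also fails if it takes over 38 s, if anything falls off the work surface, if the arm or the gripper's body presses on something with over 40 N, if the wrist force passes 120 N, or if a joint passes its speed limit or range.

## Working session

There is one attempt and no reset: what is moved stays moved. The work goes in short steps, Python scripts to look and compute and a tool call to move; the robot and the scene stay as the last step left them, time stands still between calls to the robot, and variables do not carry over. Pictures are saved under pics/ and viewed, on a budget of 10 in all, crops included, one or two more only if the job needs it, and the job is handed in when it is done.

Besides the shell and the picture viewer there is one more tool, called after ">>>" by a JSON object that holds its "api" and its "payload". apply_moves: Moves the arm, as the interface text tells. Its arguments: {"type":"object","properties":{"steps":{"type":"array"},"grip_force":{"type":"number"}},"required":["steps"]}

```bash
mkdir -p pics; cat > h.py <<'E'
import numpy as np, cv2
from workcell import bot, viewer
def world(s,u,v,d=None):
    if d is None:
        d=np.median([x for x in s["depth"][v-1:v+2,u-1:u+2].ravel() if x>0])
    p=np.array([(u-s["cx"])/s["fx"]*d,(v-s["cy"])/s["fy"]*d,d,1])
    return (np.linalg.inv(s["camera_from_world"])@p)[:3]
def c2w(s,p): return (np.linalg.inv(s["camera_from_world"])@np.r_[p,1])[:3]
def pix(s,p):
    c=(s["camera_from_world"]@np.r_[p,1])[:3]; return (s["fx"]*c[0]/c[2]+s["cx"],s["fy"]*c[1]/c[2]+s["cy"])
def cloud(s):
    d=s["depth"]; v,u=np.mgrid[:480,:640]
    p=np.stack([(u-s["cx"])/s["fx"]*d,(v-s["cy"])/s["fy"]*d,d,np.ones_like(d)],-1)
    return (p@np.linalg.inv(s["camera_from_world"]).T)[...,:3]
E
python3 - <<'E'
from h import *
np.set_printoptions(precision=1,suppress=True)
for n in("top","scene"):
    s=viewer.snapshot(n); cv2.imwrite(f"pics/{n}1.png",s["image"]); np.savez(f"{n}1.npz",**{k:s[k] for k in("image","depth","fx","fy","cx","cy","camera_from_world")})
    for k in("gouge","rack","chisel"):
        for r in viewer.spot_in(s,k): w=c2w(s,r["at"]);print(n,k,round(r["p"],2),w,np.array(pix(s,w)))
print(bot.hold_point_z,bot.get_obs())
E
```

```text
top gouge 0.86 [487.9 105.   19.9] [255.2 228.6]
top rack 0.96 [ 546.  -445.6   15.3] [469.5 208.9]
top rack 0.95 [ 384.6 -237.3   11.7] [388.2 270.7]
top rack 0.94 [ 313.4 -455.6   12.5] [474.6 299.9]
top rack 0.64 [ 588.5 -267.7   14.8] [400.2 192. ]
top chisel 0.98 [580.  269.2  24.7] [192.4 192.2]
scene gouge 0.56 [507.9 114.5  16.7] [405.2 267.8]
scene rack 0.95 [ 416.6 -228.9   13.9] [267.5 240.8]
scene rack 0.87 [ 609.5 -263.3    6.2] [243.9 301.4]
scene rack 0.87 [ 338.3 -453.    10.4] [187.3 220.6]
scene rack 0.74 [ 568.9 -442.6    7.5] [170.2 286.6]
scene rack 0.5 [597.4 267.6  20.2] [476.1 296.2]
scene chisel 0.84 [598.4 267.4  20.4] [476.1 296.5]
scene chisel 0.56 [ 607.  -264.4    9.3] [243.4 299.6]
18.700000000000003 {'time_s': 0.4, 'joint_positions': array([-1.3,  0.3, -0.2,  1.1,  0. ,  1.4]), 'joint_velocities': array([-0., -0.,  0., -0., -0., -0.]), 'tau': array([ -0. , -44.3,  26.2,   0. ,  -0. ,   0. ]), 'eef_pos': array([ 238.6, -495.5,  231.2]), 'ee_rot': array([[-0. ,  0.4, -0.9],
       [ 0. , -0.9, -0.4],
       [-1. , -0. , -0. ]]), 'contact_force': array([-0.1,  0.3, -0.5]), 'wrist_torque': array([ 0. , -0. ,  0.1]), 'opening': 85.12438176570106}
```

View pics/top1.png

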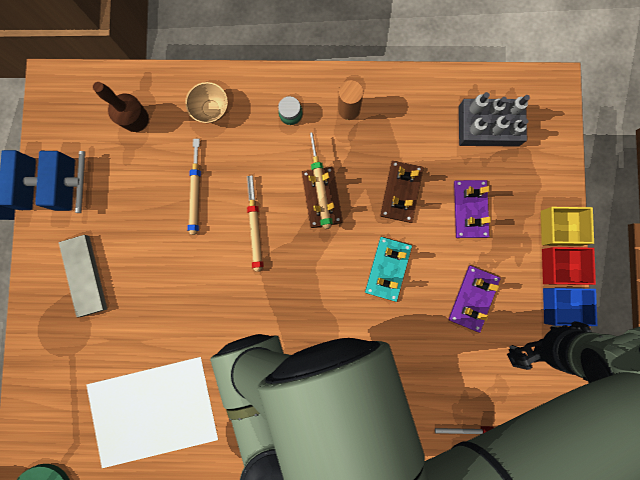

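View pics/scene1.png

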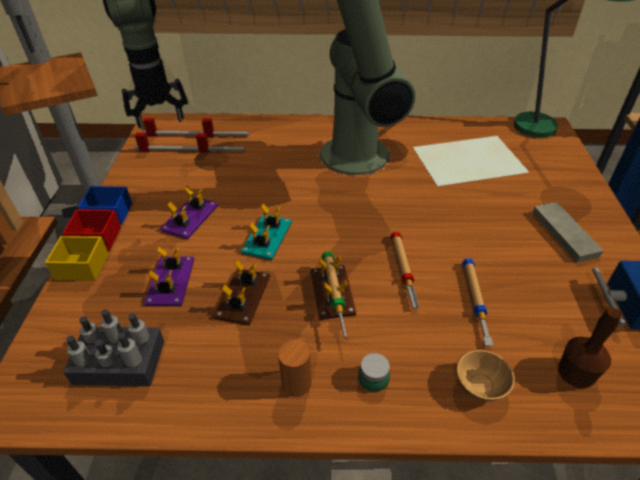

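Top view candidates: the gouge with red collars at (255,225); the blue-collared chisel at (194,190), not to be touched; the green-collared tool in its rack at (322,195). For racks, the dark vacant one is at (403,192), and the look-alikes are turquoise (388,270) and purple (472,209) and (475,298). I choose the red gouge and the dark vacant rack. The two cameras disagree by about 20–30 mm in x, so I'll check their calibration against the known TCP and the depth data.

```bash
python3 - <<'E'
from h import *
np.set_printoptions(precision=1,suppress=True)
T=np.array([238.6,-495.5,231.2])
for n in("top","scene"):
    s=dict(np.load(n+"1.npz")); W=cloud(s); im=s["image"]; hsv=cv2.cvtColor(im,cv2.COLOR_BGR2HSV)
    print(n,"TCP pix",pix(s,T),"cam pos",np.linalg.inv(s["camera_from_world"])[:3,3])
    ok=s["depth"]>0
    # bench height
    for x,y in((450,0),(450,-100),(600,200)):
        u,v=map(int,pix(s,(x,y,0))); print(" bench",(x,y),W[v,u],world(s,u,v))
    h,S,V=cv2.split(hsv)
    red=((h<5)|(h>174))&(S>190)&(V>70)&ok&(W[...,2]<60)&(W[...,2]>3)&(W[...,1]>0)&(W[...,1]<400)
    blue=(h>105)&(h<125)&(S>150)&(V>70)&ok&(W[...,2]<60)&(W[...,2]>3)&(W[...,1]>0)&(W[...,1]<350)&(W[...,0]>300)
    green=(h>50)&(h<75)&(S>150)&(V>60)&ok&(W[...,2]<110)&(W[...,1]>-200)&(W[...,1]<20)&(W[...,0]>300)&(W[...,0]<760)
    yel=(h>18)&(h<32)&(S>180)&(V>120)&ok&(W[...,1]>-340)&(W[...,1]<-200)&(W[...,0]>480)&(W[...,0]<720)&(W[...,2]>25)
    for nm,m in(("red",red),("blue",blue),("green",green),("yel",yel)):
        k,l,st,c=cv2.connectedComponentsWithStats(m.astype(np.uint8))
        for i in range(1,k):
            if st[i,4]>8: print(" ",nm,st[i,4],c[i],np.median(W[l==i],0))
    # arm near gripper
    m=ok&(np.linalg.norm(W-T-[0,0,40],axis=2)<90); print(" grip pts",m.sum(),W[m].mean(0) if m.sum() else 0, W[m].min(0),W[m].max(0))
s=dict(np.load("top1.npz"));a=cv2.resize(s["image"][120:290,180:440],(780,510),interpolation=cv2.INTER_CUBIC);cv2.imwrite("pics/crop1.png",a)
E
```

```text
top TCP pix (np.float64(528.809645686143), np.float64(340.1297372134803)) cam pos [ 340.4  -90.4 1176.4]
 bench (450, 0) [451.6   1.   -2.9] [451.2   0.7   1.4]
 bench (450, -100) [452.2 -98.    2.8] [452.3 -98.    2.2]
 bench (600, 200) [603.1 202.4  -2.4] [602.5 201.8  -0. ]
  red 57 [252.2 208.4] [539.9 113.8  24.8]
  red 56 [256.8 264.2] [396.6  97.1  24.8]
  blue 54 [194.7 172.2] [632.7 263.9  25. ]
  blue 53 [192.8 227.2] [489.4 263.7  23.9]
  green 53 [316.2 165.2] [645.2 -50.2  58.6]
  green 51 [325.4 221. ] [504.1 -74.7  58.2]
  yel 38 [414.3 173.1] [ 625.9 -294.5   66.2]
  yel 9 [396.6 201.6] [ 553.6 -252.5   60. ]
  yel 44 [408.4 202.5] [ 551.6 -279.3   67. ]
 grip pts 651 [ 233.3 -467.6  313.4] [ 197.4 -557.1  240.7] [ 282.9 -426.3  353.3]
scene TCP pix (np.float64(162.06978617109328), np.float64(128.58704113526358)) cam pos [1342.6  -53.6  906. ]
 bench (450, 0) [452.7  -0.3   2.8] [448.3  -0.1  -1.6]
 bench (450, -100) [ 446.2 -101.5   -1.9] [ 446.2 -101.5   -1.9]
 bench (600, 200) [596.8 200.4  -2.5] [596.8 200.4  -2.5]
  red 25 [395.8 234. ] [396.6 100.4  24.3]
  red 48 [407.2 276.6] [541.9 114.7  22.9]
  blue 26 [468.4 260.6] [488.9 268.2  24.8]
  blue 41 [481.  308.1] [634.9 271.   23.6]
  green 29 [327.4 253.9] [502.8 -74.5  57.6]
  green 62 [339.  301.3] [645.8 -45.7  56.2]
  yel 40 [238.5 265. ] [ 549.2 -277.5   63.9]
  yel 14 [252.9 271.5] [ 554.9 -244.5   51.5]
  yel 51 [226.5 289.5] [ 624.5 -292.4   64. ]
  yel 13 [241.5 296.2] [ 630.3 -259.8   52.9]
 grip pts 1296 [ 248.1 -492.8  313.3] [ 200.5 -565.3  244.8] [ 283.5 -424.   353.7]
```

View pics/crop1.png

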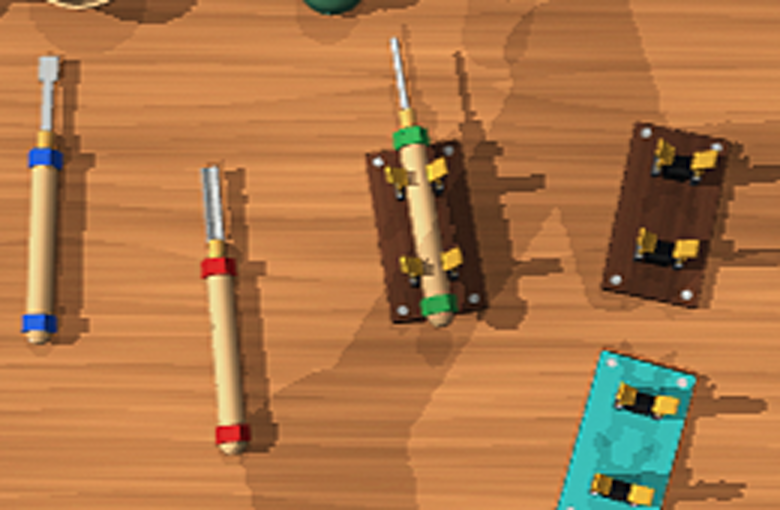

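The crop confirms the gouge (red collars, grooved blade) and the dark vacant rack, and the depth readings of both cameras agree. I'll pass over the rack first for a closer wrist look.

```bash
cat >> h.py <<'E'
def plan(t,yaw=None):
    """remaining shift in tool axes (unit 250 mm), rotvec (unit 90deg); yaw = world angle of tool y"""
    from scipy.spatial.transform import Rotation as R
    o=bot.get_obs(); M=o["ee_rot"]; d=M.T@(np.array(t)-o["eef_pos"])/250
    r=np.zeros(3)
    if yaw is not None:
        y=np.array([np.cos(yaw),np.sin(yaw),0]); x=np.array([0,0,-1.]); G=np.c_[x,y,np.cross(x,y)]
        r=R.from_matrix(M.T@G).as_rotvec()/(np.pi/2)
    print("t",o["time_s"],"pos",o["eef_pos"].round(1),"F",o["contact_force"].round(1),"open",round(o["opening"],1))
    print("shift",d.round(3),"turn",r.round(3),"rows>=",np.linalg.norm(d)/.25, np.linalg.norm(r)*90/10.7)
E
python3 - <<'E'
from h import *
np.set_printoptions(precision=1,suppress=True)
s=dict(np.load("top1.npz"));c=np.array([[393.3,160.7],[425,166.7],[412.3,222.7],[380.7,216]])
Mi=np.linalg.inv(s["camera_from_world"]);P=[]
for u,v in c:
    o=Mi[:3,3];r=Mi[:3,:3]@[(u-s["cx"])/s["fx"],(v-s["cy"])/s["fy"],1];P.append(o+r*(12-o[2])/r[2])
P=np.array(P);print(P,P.mean(0)); e=(P[0]+P[1]-P[2]-P[3])/2;print(e,np.degrees(np.arctan2(e[1],e[0])))
M=bot.get_obs()["ee_rot"];print(np.degrees(np.arctan2(M[1,1],M[0,1])))
plan((520,-270,320),np.radians(-102))
E
```

```text
[[ 671.9 -250.3   12. ]
 [ 656.7 -332.9   12. ]
 [ 509.  -299.1   12. ]
 [ 525.5 -217.7   12. ]] [ 590.8 -275.    12. ]
[147.1 -33.2   0. ] -12.708325586104479
-64.28758839007797
t 0.4 pos [ 238.6 -495.5  231.2] F [-0.1  0.3 -0.5] open 85.1
shift [-0.4 -0.3 -1.4] turn [0.4 0.  0. ] rows>= 5.941541024346764 3.5245246626315225
```

>>> {"api": "apply_moves", "payload": {"steps": [[[-0.06,-0.054,-0.235],[0,0,0],1],[[-0.06,-0.054,-0.235],[0,0,0],1],[[-0.06,-0.054,-0.235],[0,0,0],1],[[-0.06,-0.054,-0.235],[0,0,0],1],[[-0.06,-0.054,-0.235],[0,0,0],1],[[-0.06,-0.054,-0.235],[0,0,0],1],[[0,0,0],[0.11,0,0],1],[[0,0,0],[0.11,0,0],1],[[0,0,0],[0.11,0,0],1],[[0,0,0],[0.09,0,0],1]]}}

```text
time_s: 1.65
eef_pos: [527.9, -265.9, 322.7]
ee_rot: [[0.003, -0.231, -0.973], [-0.001, -0.973, 0.231], [-1.0, 0.0, -0.003]]
contact_force: [0.3, -0.8, 0.3]
opening: 85.0
```

```bash
python3 - <<'E'
from h import *
s=viewer.snapshot("wrist");cv2.imwrite("pics/w1.png",s["image"]);np.savez("w1.npz",**{k:s[k] for k in("image","depth","fx","fy","cx","cy","camera_from_world")})
for k in("rack",):
    for r in viewer.spot_in(s,k): w=c2w(s,r["at"]);print(k,round(r["p"],2),w.round(1),np.round(pix(s,w)))
print(pix(s,(590,-275,12)))
plan((468.7,106.5,200),np.radians(-83.8))
E
```

```text
rack 0.93 [ 551.5 -448.6   11.3] [484. 119.]
rack 0.75 [ 349.1 -458.6    6.3] [511. 287.]
rack 0.64 [ 595.  -272.3   10.5] [311. 117.]
rack 0.6 [ 397.7 -238.9   11.2] [323. 291.]
(np.float64(315.01721230636394), np.float64(121.41394541860703))
t 1.75 pos [ 527.9 -266.1  322.7] F [ 0.5 -0.2 -0.3] open 85.7
shift [ 0.488 -1.398  0.569] turn [-0.214 -0.002 -0.001] rows>= 6.346838057502534 1.8022033103727557
```

View pics/w1.png

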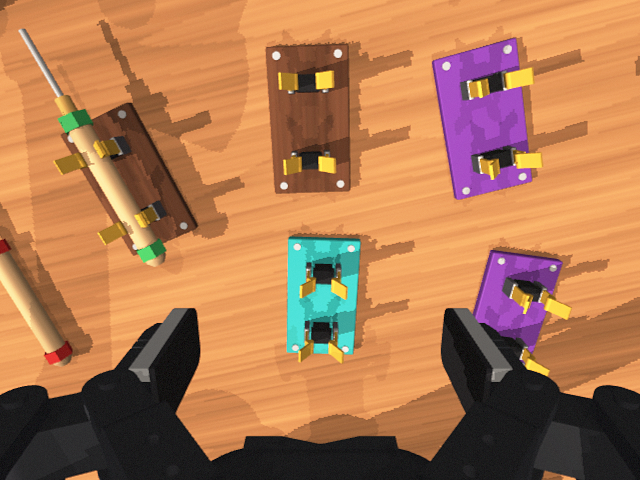

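The wrist view shows the vacant dark rack at about (310,118), with screws at (276,55), (338,53), (340,184) and (284,185). The turquoise and purple ones are separate. Fitting the rack from this picture and moving to the gouge.

```bash
cat > rack.py <<'E'
from h import *
s=dict(np.load("w1.npz"));W=cloud(s);ok=s["depth"]>0
hsv=cv2.cvtColor(s["image"],cv2.COLOR_BGR2HSV)
near=ok&(np.hypot(W[...,0]-590,W[...,1]+275)<100)
roi=np.zeros_like(ok);roi[30:205,255:362]=1
m=roi&near&(W[...,2]>7)&(W[...,2]<18)
p=W[m][:,:2].astype(np.float32);r=cv2.minAreaRect(p);print("board z",m.sum(),r)
# trimmed colour version: dark brown contour
dk=(roi&(hsv[...,2]<115)&(hsv[...,1]>60)).astype(np.uint8);dk=cv2.morphologyEx(dk,cv2.MORPH_OPEN,np.ones((5,5)))
# screws -> world at z=12
Mi=np.linalg.inv(s["camera_from_world"]);P=[]
for u,v in((276,55),(338,53),(340,184),(284,185)):
    q=s["image"][v-6:v+7,u-6:u+7].min(2).astype(float);q=np.where(q>130,q,0);yy,xx=np.mgrid[-6:7,-6:7]
    u2=u+(q*xx).sum()/q.sum();v2=v+(q*yy).sum()/q.sum()
    o=Mi[:3,3];d=Mi[:3,:3]@[(u2-s["cx"])/s["fx"],(v2-s["cy"])/s["fy"],1];P.append(o+d*(13-o[2])/d[2])
P=np.array(P);e=(P[0]+P[1]-P[2]-P[3])/2;f=(P[0]-P[1]+P[3]-P[2])/2
print(P.round(1),"mean",P.mean(0).round(1),"len",np.linalg.norm(e),np.linalg.norm(f),"ang",np.degrees(np.arctan2(e[1],e[0])),np.degrees(np.arctan2(-f[0],f[1])))
y=roi&near&(hsv[...,0]>18)&(hsv[...,0]<34)&(hsv[...,1]>150)&(hsv[...,2]>90)&(W[...,2]>50)
k,l,st,c=cv2.connectedComponentsWithStats(y.astype(np.uint8))
for i in range(1,k):
    if st[i,4]>15: print("lip",st[i,4],c[i].round(),np.median(W[l==i],0).round(1),W[l==i].min(0).round(),W[l==i].max(0).round())
E
python3 rack.py
```

```text
board z 9716 ((590.3536987304688, -269.3158874511719), (84.11300659179688, 150.20594787597656), 78.60742950439453)
[[ 661.5 -251.6   13. ]
 [ 649.2 -312.4   13. ]
 [ 519.9 -286.4   13. ]
 [ 532.2 -225.6   13. ]] mean [ 590.7 -269.    13. ] len 131.8457575070101 62.05336023153961 ang -11.35613824367005 -11.425094469531956
lip 290 [324.  80.] [ 624.6 -292.7   65.5] [ 617. -301.   52.] [ 633. -284.   76.]
lip 302 [288.  81.] [ 631.  -260.5   66.2] [ 623. -269.   55.] [ 639. -252.   76.]
lip 261 [293. 165.] [ 557.1 -245.9   65.7] [ 549. -254.   54.] [ 564. -237.   76.]
lip 249 [327. 164.] [ 550.4 -277.6   65. ] [ 543. -286.   53.] [ 558. -269.   76.]
```

>>> {"api": "apply_moves", "payload": {"steps": [[[0.07,-0.2,0.081],[0,0,0],1],[[0.07,-0.2,0.081],[0,0,0],1],[[0.07,-0.2,0.081],[0,0,0],1],[[0.07,-0.2,0.081],[0,0,0],1],[[0.07,-0.2,0.081],[0,0,0],1],[[0.07,-0.2,0.081],[0,0,0],1],[[0.07,-0.2,0.081],[0,0,0],1],[[0,0,0],[-0.11,0,0],1],[[0,0,0],[-0.1,0,0],1]]}}

```text
time_s: 2.88
eef_pos: [448.3, 41.0, 198.0]
ee_rot: [[0.012, 0.234, -0.972], [0.059, -0.971, -0.233], [-0.998, -0.054, -0.025]]
contact_force: [0.7, 0.2, -0.1]
opening: 85.3
```

```bash
python3 - <<'E'
from h import *
s=viewer.snapshot("wrist");cv2.imwrite("pics/w2.png",s["image"]);np.savez("w2.npz",**{k:s[k] for k in("image","depth","fx","fy","cx","cy","camera_from_world")})
W=cloud(s);h,S,V=cv2.split(cv2.cvtColor(s["image"],cv2.COLOR_BGR2HSV))
red=((h<6)|(h>172))&(S>170)&(V>60)&(W[...,2]>15)&(W[...,2]<40)
k,l,st,c=cv2.connectedComponentsWithStats(red.astype(np.uint8))
for i in range(1,k):
    if st[i,4]>30: p=W[l==i];print(st[i,4],c[i].round(),np.median(p,0).round(1),p.min(0).round(),p.max(0).round())
# shaft ridge near middle
m=(np.hypot(W[...,0]-468.7,W[...,1]-106.5)<60)&(W[...,2]>14)&(W[...,2]<40)
p=W[m];print("shaft",m.sum(),p.mean(0).round(1), cv2.minAreaRect(p[:,:2].astype(np.float32)))
plan((468.7,106.5,2),np.radians(-83.8))
E
```

```text
741 [262.  72.] [537.9 115.2  24.7] [530. 103.  15.] [546. 131.  28.]
540 [248. 258.] [395.6  98.7  24.6] [386.  86.  15.] [404. 114.  27.]
shaft 4216 [471.6 108.   21.2] ((468.4441223144531, 108.88412475585938), (119.77295684814453, 22.06189727783203), 6.453096389770508)
t 2.925 pos [448.1  41.  197.9] F [-1.1 -0.3  0.3] open 85.2
shift [ 0.798 -0.192 -0.122] turn [ 0.083 -0.014  0.036] rows>= 3.3206529457663394 0.7707154605847445
```

View pics/w2.png

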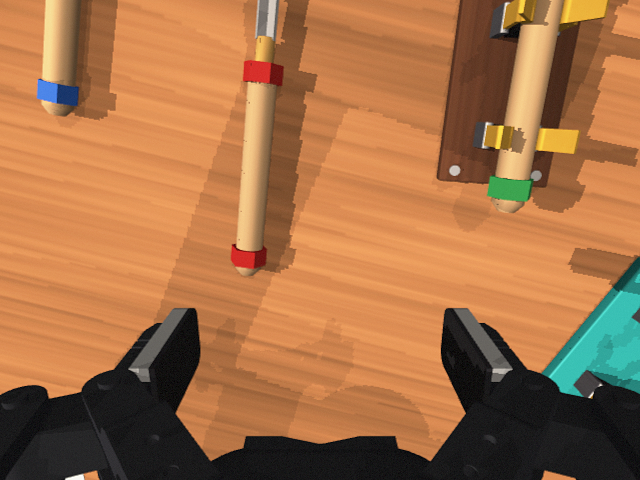

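Rack fitted: centre (590.6,-269.2), axis -11.4°; the screws and lips agree. The wrist view shows the gouge's red collars at (262,72) and (248,258), so its centre is about (467.5,107.5) at 6.5°.

>>> {"api": "apply_moves", "payload": {"steps": [[[0,-0.15,-0.1],[0.083,-0.014,0.036],1],[[0.2,-0.05,0],[0,0,0],1],[[0.1,0,0],[0,0,0],1]]}}

```text
time_s: 3.3
eef_pos: [466.7, 95.9, 126.7]
ee_rot: [[0.008, 0.101, -0.995], [-0.002, -0.995, -0.101], [-1.0, 0.003, -0.008]]
contact_force: [0.3, -0.7, -0.4]
opening: 85.4
```

```bash
python3 - <<'E'
from h import *
plan((467.5,107.5,3),np.radians(-83.5))
E
```

```text
t 3.3 pos [466.7  95.9 126.7] F [ 0.3 -0.7 -0.4] open 85.4
shift [ 0.495 -0.047 -0.004] turn [-0.008 -0.005 -0.002] rows>= 1.9878023642532914 0.08034508854437687
```

>>> {"api": "apply_moves", "payload": {"steps": [[[0.2,-0.045,-0.003],[-0.008,-0.005,-0.002],1],[[0.15,0,0],[0,0,0],1],[[0.08,0,0],[0,0,0],1],[[0,0,0],[0,0,0],1]], "grip_force": 70}}

```text
time_s: 3.8
eef_pos: [467.3, 107.6, 15.2]
ee_rot: [[-0.0, 0.114, -0.994], [-0.0, -0.994, -0.114], [-1.0, 0.0, 0.0]]
contact_force: [0.0, 1.0, -1.0]
opening: 85.5
```

```bash
python3 - <<'E'
from h import *
plan((467.5,107.5,3),np.radians(-83.5))
E
```

```text
t 3.8 pos [467.3 107.6  15.2] F [ 0.  1. -1.] open 85.5
shift [ 0.049  0.    -0.001] turn [ 0.  0. -0.] rows>= 0.19543914735751824 0.003518581300001369
```

>>> {"api": "apply_moves", "payload": {"steps": [[[0.048,0,0],[0,0,0],1],[[0,0,0],[0,0,0],0],[[0,0,0],[0,0,0],0],[[0,0,0],[0,0,0],0],[[0,0,0],[0,0,0],0],[[0,0,0],[0,0,0],0],[[0,0,0],[0,0,0],0]]}}

```text
time_s: 4.68
eef_pos: [470.3, 107.6, 5.9]
ee_rot: [[0.006, 0.113, -0.994], [0.0, -0.994, -0.113], [-1.0, 0.0, -0.006]]
contact_force: [-0.4, 0.6, -1.3]
opening: 19.6
```

>>> {"api": "apply_moves", "payload": {"steps": [[[0,0,0],[0,0,0],0],[[-0.05,0,0],[0,0,0],0],[[-0.2,0,0],[0,0,0],0],[[-0.25,0,0],[0,0,0],0],[[-0.2,0,0],[0,0,0],0],[[0,0,0],[0,0,0],0]]}}

```text
time_s: 5.42
eef_pos: [468.5, 107.4, 188.5]
ee_rot: [[0.005, 0.113, -0.994], [0.0, -0.994, -0.113], [-1.0, 0.0, -0.005]]
contact_force: [0.2, 0.1, -2.2]
opening: 19.3
```

```bash
python3 - <<'E'
from h import *
s=viewer.snapshot("wrist");cv2.imwrite("pics/w3.png",s["image"])
plan((590.6,-269.2,170),np.radians(-101.4))
E
```

```text
t 5.475 pos [467.1 107.3 186.5] F [ 0.2  0.5 -1.7] open 19.9
shift [ 0.067  1.552 -0.32 ] turn [ 0.199 -0.001  0.   ] rows>= 6.34537328092948 1.67264844942564
```

View pics/w3.png

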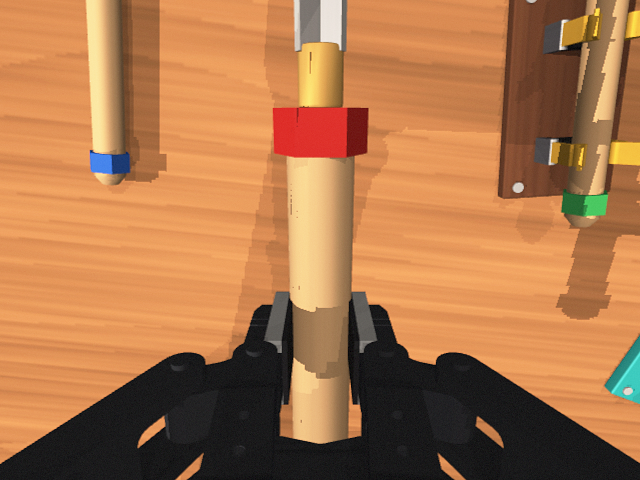

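The grip holds: the shaft lies between the pads with the red collar at (320,131). I'll measure the gouge's pose in the hand and carry it across.

>>> {"api": "apply_moves", "payload": {"steps": [[[0,0.222,-0.046],[0,0,0],0],[[0,0.222,-0.046],[0,0,0],0],[[0,0.222,-0.046],[0,0,0],0],[[0,0.222,-0.046],[0,0,0],0],[[0,0.222,-0.046],[0,0,0],0],[[0,0.222,-0.046],[0,0,0],0],[[0,0.22,-0.046],[0,0,0],0],[[0,0,0],[0.1,0,0],0],[[0,0,0],[0.1,0,0],0]]}}

```text
time_s: 6.6
eef_pos: [585.4, -276.7, 166.5]
ee_rot: [[-0.023, -0.206, -0.978], [0.012, -0.979, 0.206], [-1.0, -0.008, 0.025]]
contact_force: [0.3, -0.2, -1.1]
opening: 19.1
```

```bash
cat > hand.py <<'E'
from h import *
np.set_printoptions(precision=2,suppress=True)
s=viewer.snapshot("wrist");o=bot.get_obs();M,t=o["ee_rot"],o["eef_pos"]
Wt=(cloud(s)-t)@M   # tool coords
h,S,V=cv2.split(cv2.cvtColor(s["image"],cv2.COLOR_BGR2HSV));d=s["depth"]
u=np.arange(640)[None,:]
base=(d>0)&(abs(Wt[...,1])<18)&(Wt[...,0]<15)&(Wt[...,0]>-45)
red=base&((h<6)|(h>172))&(S>170)
p=Wt[red&(Wt[...,0]<6)];print("collar n",len(p),"med",np.median(p,0),"pct z",np.percentile(p[:,2],[2,98]),"y",np.percentile(p[:,1],[2,98]),"top x",np.percentile(p[:,0],[5,50]))
zc=np.mean(np.percentile(p[:,2],[2,98]));print("origin z_tool ~",zc+72)
for a in np.arange(-60,-18,6.):
    q=Wt[base&(h>8)&(h<28)&(Wt[...,2]>a)&(Wt[...,2]<a+6)]
    if len(q)>30:
        top=q[:,0].min(); A=np.c_[2*q[:,:2],np.ones(len(q))]; c=np.linalg.lstsq(A,(q[:,:2]**2).sum(1),rcond=None)[0]
        print("z",a+3,len(q),"axis x,y",c[:2],"r",np.sqrt(c[2]+c[0]**2+c[1]**2),"top",np.percentile(q[:,0],3),"ymid",np.percentile(q[:,1],[3,97]).mean())
plan((590.6,-269.2,170),np.radians(-101.4))
E
python3 hand.py
```

```text
collar n 4556 med [-18.84  -0.19 -68.94] pct z [-75.48 -62.14] y [-14.52  13.88] top x [-20.41 -18.84]
origin z_tool ~ 3.190469113231103
z -57.0 1329 axis x,y [-7.23 -0.22] r 10.477249747859156 top -18.323752713727863 ymid -0.23182772273068686
z -51.0 1253 axis x,y [-7.28 -0.17] r 10.442990717205282 top -18.296437870769775 ymid -0.10212541584044121
z -45.0 1214 axis x,y [-7.2 -0.2] r 10.520322267156299 top -18.226400077375672 ymid -0.19864482040753195
z -39.0 1178 axis x,y [-7.23 -0.14] r 10.527821172916475 top -18.263679935275935 ymid -0.16572958033093865
z -33.0 1121 axis x,y [-7.24 -0.14] r 10.553806510409252 top -18.28597502939527 ymid -0.022790808344440805
z -27.0 1096 axis x,y [-7.24 -0.1 ] r 10.579148017823634 top -18.286097305771253 ymid -0.11803434067889995
z -21.0 1040 axis x,y [-7.38 -0.05] r 10.520400582054695 top -18.42919823973296 ymid -0.04121422650720419
t 6.65 pos [ 585.1 -276.7  166.2] F [-0.8 -0.  -1.8] open 19.1
shift [-0.02 -0.03 -0.01] turn [-0.01  0.02  0.01] rows>= 0.16119553776884057 0.15373532331260667
```

The gouge sits straight in the hand: axis 7.3 mm behind the TCP, origin at tool z +3.2 mm. The TCP target is therefore (593.7,-269.9), with z 38.7 at home.

```bash
python3 - <<'E'
from h import *
plan((593.7,-269.9,90),np.radians(-101.4))
E
```

```text
t 6.65 pos [ 585.1 -276.7  166.2] F [-0.8 -0.  -1.8] open 19.1
shift [ 0.304 -0.032 -0.035] turn [-0.007  0.016  0.005] rows>= 1.2310192457651048 0.15373532331260667
```

>>> {"api": "apply_moves", "payload": {"steps": [[[0.06,-0.032,-0.036],[-0.007,0.016,0.005],0],[[0.1,0,0],[0,0,0],0],[[0.1,0,0],[0,0,0],0],[[0,0,0],[0,0,0],0]]}}

```text
time_s: 7.15
eef_pos: [591.2, -267.7, 92.6]
ee_rot: [[-0.009, -0.189, -0.982], [0.005, -0.982, 0.189], [-1.0, -0.003, 0.01]]
contact_force: [-0.1, 0.3, -1.3]
opening: 19.5
```

```bash
python3 - <<'E'
from h import *
plan((593.7,-269.9,60),np.radians(-101.4))
E
```

```text
t 7.15 pos [ 591.2 -267.7   92.6] F [-0.1  0.3 -1.3] open 19.5
shift [ 0.13   0.007 -0.013] turn [0.005 0.006 0.002] rows>= 0.525153850018631 0.07232542893374867
```

Down to just above the lips, then a check from near.

>>> {"api": "apply_moves", "payload": {"steps": [[[0.03,0.007,-0.013],[0.005,0.006,0.002],0],[[0.04,0,0],[0,0,0],0],[[0.03,0,0],[0,0,0],0],[[0,0,0],[0,0,0],0]]}}

```text
time_s: 7.65
eef_pos: [594.8, -270.4, 67.3]
ee_rot: [[0.001, -0.196, -0.981], [-0.001, -0.981, 0.196], [-1.0, 0.001, -0.002]]
contact_force: [-0.8, 0.4, -1.9]
opening: 19.5
```

```bash
sed -i 's/590.6,-269.2,170/593.7,-269.9,56/' hand.py; cat >> hand.py <<'E'
cv2.imwrite("pics/w4.png",s["image"]);W=cloud(s)
y=(d>0)&(h>18)&(h<34)&(S>150)&(V>60)&(W[...,2]>45)&(W[...,2]<85)&(np.hypot(W[...,0]-628,W[...,1]+277)<32)
k,l,st,c=cv2.connectedComponentsWithStats(y.astype(np.uint8))
for i in range(1,k):
    if st[i,4]>60: print("lip",st[i,4],c[i].round(),np.median(W[l==i],0).round(1),W[l==i].min(0).round(),W[l==i].max(0).round(),"tool y",np.percentile(Wt[l==i][:,1],[2,98]))
E
python3 hand.py
```

```text
collar n 4552 med [-18.06  -0.21 -68.45] pct z [-75.03 -61.64] y [-14.29  14.04] top x [-19.55 -18.06]
origin z_tool ~ 3.664214775939513
z -57.0 1341 axis x,y [-6.31 -0.04] r 10.512525309437908 top -17.38979255583591 ymid -0.06311335143598207
z -51.0 1269 axis x,y [-6.4 -0. ] r 10.469984681185888 top -17.370328891772235 ymid 0.010370061487173565
z -45.0 1223 axis x,y [-6.51 -0.02] r 10.44354049020488 top -17.456193503901 ymid -0.07890289296975794
z -39.0 1819 axis x,y [ 0.54 -0.  ] r 16.612931179798416 top -17.35262429334789 ymid 0.027119799554279567
z -33.0 1718 axis x,y [-0.68 -0.05] r 15.719810594553486 top -17.466661953835285 ymid -0.02676975956593175
z -27.0 1426 axis x,y [-0.79 -0.03] r 15.58776514339207 top -17.485881619440153 ymid 0.11771933647922239
z -21.0 1048 axis x,y [-6.5 -0. ] r 10.559399830504635 top -17.51381816575007 ymid 0.02459965294058275
t 7.7 pos [ 595.  -270.5   67.7] F [ 0.  -0.2 -1.6] open 19.0
shift [ 0.05 -0.    0.01] turn [ 0. -0. -0.] rows>= 0.1887133074158626 0.016263009628680755
lip 1604 [268. 227.] [ 632.6 -259.3   68.4] [ 624. -266.   45.] [ 639. -252.   76.] tool y [-24.2  -12.79]
lip 1575 [371. 228.] [ 625.4 -294.8   68.1] [ 616. -302.   45.] [ 633. -288.   76.] tool y [12.37 23.47]
```

View pics/w4.png

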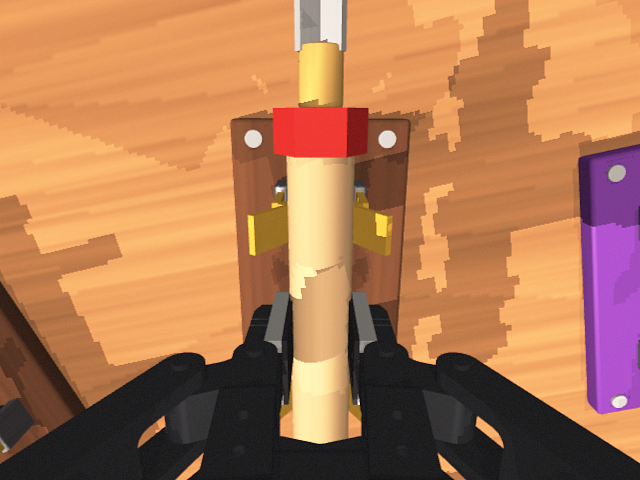

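Clip lips at (268,227) and (371,228) are symmetric about the shaft, to within 0.5 mm. Pressing down in small steps.

>>> {"api": "apply_moves", "payload": {"steps": [[[0.02,0,0.004],[0,0,0],0],[[0.02,0,0],[0,0,0],0],[[0.012,0,0],[0,0,0],0],[[0.012,0,0],[0,0,0],0]], "grip_force": 100}}

```text
time_s: 8.2
eef_pos: [596.5, -270.8, 54.9]
ee_rot: [[0.008, -0.195, -0.981], [-0.003, -0.981, 0.195], [-1.0, 0.001, -0.008]]
contact_force: [-1.8, 0.4, 13.9]
opening: 18.7
```

>>> {"api": "apply_moves", "payload": {"steps": [[[0.016,0,0.006],[0,0,0],0],[[0.016,0,0.004],[0,0,0],0]]}}

```text
time_s: 8.45
eef_pos: [597.9, -271.4, 52.1]
ee_rot: [[0.016, -0.195, -0.981], [-0.006, -0.981, 0.195], [-1.0, 0.003, -0.017]]
contact_force: [-1.9, 2.9, 10.6]
opening: 18.6
```

>>> {"api": "apply_moves", "payload": {"steps": [[[0.016,0,0.012],[0,-0.011,0],0],[[0.016,0,0.006],[0,0,0],0],[[0.012,0,0],[0,0,0],0]]}}

```text
time_s: 8.82
eef_pos: [598.5, -271.3, 46.4]
ee_rot: [[0.01, -0.194, -0.981], [-0.005, -0.981, 0.194], [-1.0, 0.003, -0.011]]
contact_force: [-1.2, 1.9, 2.7]
opening: 18.0
```

>>> {"api": "apply_moves", "payload": {"steps": [[[0.014,0,0.015],[0,-0.006,0],0],[[0.012,0,0.006],[0,-0.003,0],0],[[0.006,0,0],[0,0,0],0]]}}

```text
time_s: 9.2
eef_pos: [593.3, -269.9, 37.4]
ee_rot: [[-0.005, -0.193, -0.981], [-0.001, -0.981, 0.193], [-1.0, 0.002, 0.004]]
contact_force: [-1.9, 2.5, 10.2]
opening: 18.4
```

```bash
sed -i 's/593.7,-269.9,56/593.7,-269.9,39/;s/w4.png/w5.png/' hand.py; python3 hand.py
```

```text
collar n 4574 med [-18.44   0.14 -68.71] pct z [-75.29 -61.9 ] y [-14.21  14.17] top x [-19.96 -18.44]
origin z_tool ~ 3.404922396286139
z -57.0 1333 axis x,y [-6.71  0.05] r 10.512106260053864 top -17.77317595163027 ymid 0.05337015611992424
z -51.0 1266 axis x,y [-6.77  0.07] r 10.472712933121004 top -17.762009323929313 ymid 0.14697429136989282
z -45.0 2106 axis x,y [-5.91 -0.41] r 15.35062781813911 top -26.321993495190547 ymid -0.017723818410807723
z -39.0 2630 axis x,y [-18.05   0.13] r 13.971707487301279 top -30.49965573636581 ymid 0.024165618014382773
z -33.0 2293 axis x,y [-30.12   0.27] r 15.300583105059186 top -30.493699989137433 ymid -0.01613045968742277
z -27.0 1311 axis x,y [-29.42   0.13] r 14.81259368209575 top -29.634275232586575 ymid 0.0009927996767196134
z -21.0 1009 axis x,y [-6.89  0.08] r 10.447956813109071 top -17.88542706659827 ymid -0.011020184762586815
t 9.25 pos [ 593.3 -269.9   37.6] F [-1.6  3.   8.1] open 18.4
shift [-0.01 -0.   -0.  ] turn [ 0.  0. -0.] rows>= 0.024061160731717678 0.03445684525481891
lip 3215 [263. 249.] [ 632.5 -260.7   66.1] [ 623. -270.   45.] [ 640. -251.   76.] tool y [-23.73  -8.74]
lip 3252 [379. 250.] [ 625.8 -293.5   65.8] [ 616. -302.   45.] [ 633. -284.   76.] tool y [ 8.84 24.02]
```

Home: the axis is about 44.5 mm up with 8–10 N on the saddles. Letting go and withdrawing.

>>> {"api": "apply_moves", "payload": {"steps": [[[0,0,0],[0,0,0],0.6],[[0,0,0],[0,0,0],0.6],[[0,0,0],[0,0,0],0.6],[[0,0,0],[0,0,0],0.6],[[-0.1,0,0],[0,0,0],0.6],[[-0.25,0,0],[0,0,0],0.6],[[-0.25,0,0],[0,0,0],0.6],[[-0.2,0,0.2],[0,0,0],0.6],[[0,0,0.2],[0,0,0],0.6],[[0,0,0],[0,0,0],0.6]]}}

```text
time_s: 10.5
eef_pos: [498.7, -251.4, 235.2]
ee_rot: [[-0.01, -0.194, -0.981], [-0.002, -0.981, 0.194], [-1.0, 0.004, 0.01]]
contact_force: [1.4, 0.2, 0.2]
opening: 51.2
```

```bash
python3 - <<'E'
from h import *
s=viewer.snapshot("wrist");cv2.imwrite("pics/w6.png",s["image"])
W=cloud(s);h,S,V=cv2.split(cv2.cvtColor(s["image"],cv2.COLOR_BGR2HSV))
for nm,red in(("red",(h<6)|(h>172)),("blue",(h>105)&(h<125))):
  red=red&(S>150)&(V>60)&(W[...,2]>15)&(W[...,2]<100)
  k,l,st,c=cv2.connectedComponentsWithStats(red.astype(np.uint8))
  for i in range(1,k):
    if st[i,4]>80: p=W[l==i];print(nm,st[i,4],c[i].round(),np.median(p,0).round(1),"top z",np.percentile(p[:,2],[50,95]))
a=np.radians(-11.4);c0=np.array([590.6,-269.2]);L=(W[...,:2]-c0)@np.array([[np.cos(a),-np.sin(a)],[np.sin(a),np.cos(a)]])
for x in(-55,-20,-10,0,10,20,55):
    m=(abs(L[...,0]-x)<3)&(abs(L[...,1])<14)&(W[...,2]>35);print(x,m.sum(),"top z",np.percentile(W[m][:,2],95).round(1),"y mid",np.percentile(L[m][:,1],[3,97]).mean().round(2))
s=viewer.snapshot("top");W=cloud(s);h,S,V=cv2.split(cv2.cvtColor(s["image"],cv2.COLOR_BGR2HSV))
b=(h>105)&(h<125)&(S>150)&(V>70)&(W[...,2]>3)&(W[...,2]<60)&(W[...,1]>200)&(W[...,1]<330)
k,l,st,c=cv2.connectedComponentsWithStats(b.astype(np.uint8))
for i in range(1,k):
    if st[i,4]>20: print("blue top",c[i],np.median(W[l==i],0).round(1))
plan((400,-200,300))
E
```

```text
red 676 [319. 178.] [ 519.7 -255.3   57.2] top z [57.16145167 59.18460446]
-55 220 top z 56.7 y mid -0.56
-20 233 top z 57.0 y mid 0.02
-10 235 top z 56.5 y mid 0.09
0 263 top z 56.6 y mid -0.22
10 269 top z 56.6 y mid -0.26
20 270 top z 56.8 y mid -0.2
55 2 top z 48.6 y mid 0.36
blue top [194.78181818 172.21818182] [633.1 264.8  23.9]
blue top [192.75471698 227.1509434 ] [489.4 264.2  24.3]
t 10.6 pos [ 502.4 -253.1  235.9] F [ 0.5 -0.   0.3] open 50.9
shift [-0.255 -0.128  0.444] turn [0. 0. 0.] rows>= 2.1121092045614955 0.0
```

View pics/w6.png

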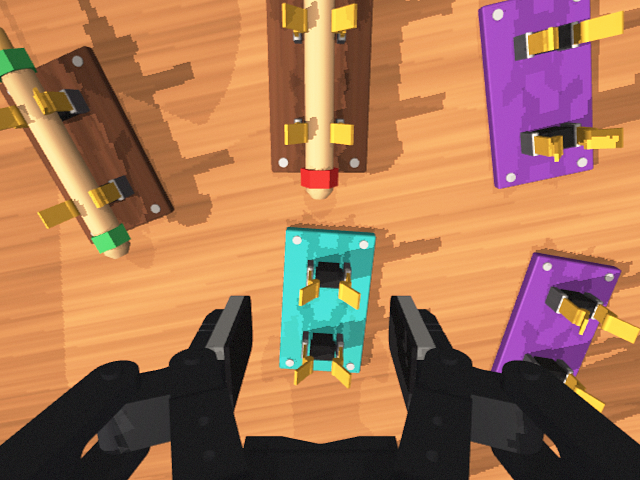

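The gouge lies in both clips: shaft top at z 56.7, so the axis is at 45.7; it is within 0.3 mm across, and the rear collar is at -72 mm along. The chisel has not moved and the gripper is clear.

```bash
python3 -c "
from workcell import bot
print(bot.close_job())"
```

```text
the job is handed in; nothing more can be done
None
```

The red-collared gouge is snapped home in both clips of the vacant dark-wood rack, and the job is handed in (about 10.6 s of the 38 s used). I gripped it mid-shaft, pressed it straight down past the peak at about 15 N, stopped at about 10 N on the saddles, then released and withdrew.

The last checks were made after letting go:

| Check | Measured | Allowed |
|---|---|---|
| Height of the gouge's axis | about 45.7 mm | 41 to 51 mm |
| Offset across the rack | about 0.3 mm | 6 mm |
| Offset along the rack (from the rear collar) | less than 1 mm | 15 mm |
| Chisel movement | about 1 mm or less, within measuring noise | 30 mm |

The gripper was clear of everything.

None of these checks failed. One early disagreement, about 20–30 mm between the network's spots in the two fixed cameras, was settled by depth and colour fits, which agreed. The tool also drifted up to 5 mm along the rack during the press, which I corrected before release.

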